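# Pin the seal nest and hold the bore gauge pressed

### The job

Take the orange-headed lock pin out of the wooden block and push it fully home through the yellow fork and the nest tongue of the seal gauge, and let go of it. Only then press the red cap straight down 15 mm, until the pointer sits in the green band, never as far as the red mark, and finish while still holding it there. Leave the blue-headed pin, the loose seals, the screwdriver and the jar where they are.

Things in the scene. Friction and masses are not known exactly. Their poses are not given: they have to be found in the camera images.
- gauge: Seal bore gauge, fixed to the bench: grey base 180 x 200 x 12 mm, blue head on an aluminium column at its +x side (both up to 150 mm high), red cap above, yellow pin fork towards its -y. Origin on the bench, z up; at yaw 0 its x points away from the robot, y to the robot's left. In its frame the plunger axis is at x 0, y +50 mm, the pin hole at x -20, y -60 mm.
- scale (a point): Middle of the green band on the gauge's white scale (14 mm wide, top 196 mm above the bench), which stands 36 mm from the cap's axis towards the gauge's +y, 170 mm above the bench. The orange pointer is in the green band at 11 to 19 mm of travel; the red mark begins at 23 mm
- pin_hole (a point): Centre of the mouth of the vertical pin hole, in the top face of the yellow fork, 60 mm above the bench; axes as the gauge. The fork's top is 76 mm (x) by 36 mm (y). Hole diameter 12 mm with a 2 mm chamfer; in line below are the same hole through the nest's tongue (14 to 26 mm below the mouth) and a 13 mm hole in the lower jaw (30 to 40 mm below).
- nest (a joint): Slide of the aluminium nest carriage that carries the black seal under test, m. 0 = home (holes in line, as it starts); grows as it is drawn out towards the gauge's -y, up to 0.05. Stiff friction of about 5 N; the seated lock pin keeps it home.
- plunger (a joint): Downward travel of the sprung plunger, m: 0 = up, 0.026 = bottomed. It needs about 3 N to start and 0.4 N more per mm (about 9 N at 15 mm) and springs back up when let go.
- cap_top (a point): Centre of the flat top of the plunger's red cap, 44 mm in diameter, 14 mm thick, 200 mm above the bench when up; moves down with the plunger. Orange pointer below it towards the scale.
- pin_block: Fixed plywood parking block 130 (x) x 50 (y) x 45 mm high with two vertical through-holes of 12 mm diameter at x -40 and +40 mm, in which the two pins stand. Origin at the centre of its underside on the bench.
- lock_pin: Loose steel lock pin with an ORANGE head, about 60 g, standing in one of the block's two holes (either one). Origin at the tip of its foot, z up along the pin. Shank 10 mm diameter, 38 mm long, tapered foot; above it a collar 24 mm in diameter, 5 mm thick; then a round orange grip 18 mm in diameter, 35 mm tall (43 to 78 mm above the tip).
- lock_pin_collar (a point): Centre of the underside of the lock pin's collar, 38 mm above its tip: lies on the fork's top face when the pin is fully home (on the block's top, 45 mm above the bench, at the start).
- short_pin: Bystander: similar pin with a BLUE head, shank only 20 mm, in the other hole of the block. Origin at its tip.
- seal0: Bystander: loose black rubber seal ring, 62 mm outer, 48 mm inner diameter, 16 mm high, flat on the bench; origin at its underside centre.
- seal1: Bystander: another loose seal ring, the same.
- seal2: Bystander: another loose seal ring, the same.
- screwdriver: Bystander: screwdriver lying on the bench at the robot's right.
- grease_jar: Bystander: closed jar, 60 mm diameter, 70 mm high, blue cap, standing at the robot's right.
Things that resemble listed ones, but are neither listed nor needed, are in the scene too. What is shaped like the lock_pin but purple or white is not meant.

How it is judged:
On the way, in this order (a step that is already met when the one before it is completed fails the run):
1. the lock pin is fully home through fork and tongue and released, the plunger still up (horizontal distance between lock_pin_collar and pin_hole below 0.004 m and z of lock_pin_collar in the frame of pin_hole between -0.004 and 0.004 m and angle between lock_pin's own z axis and vertical below 0.12 rad and contact force between the fingers and lock_pin below 0.5 N and value of joint plunger below 0.006 m), for 0.2 s.
2. the robot holds the plunger 15 mm down (11 to 19 mm) (value of joint plunger between 0.011 and 0.019 m and contact force between any of the fingers, the arm and plunger above 3 N), for 0.5 s.
At the end, for the whole second after the job is handed in: The lock pin stands fully home (collar within 4 mm of the fork's top face and of the hole's axis, tilt under 0.12 rad), not held; the nest is home within 4 mm; the robot itself presses the plunger with over 3 N and keeps it 11 to 19 mm down through the last second (all of step 2 and horizontal distance between lock_pin_collar and pin_hole below 0.004 m and z of lock_pin_collar in the frame of pin_hole between -0.004 and 0.004 m and angle between lock_pin's own z axis and vertical below 0.12 rad and value of joint nest below 0.004 m and contact force between each of the fingers, the arm and lock_pin below 0.5 N); the arm keeps its last pose, push and grip.
It fails at once if the cap is pressed (over 6 mm) before the lock pin is home (value of joint plunger above 0.006 m and not (horizontal distance between lock_pin_collar and pin_hole below 0.006 m and z of lock_pin_collar in the frame of pin_hole below 0.008 m)).
It fails at once if the plunger is pressed to the red mark (23 mm) (value of joint plunger above 0.023 m).
It fails at once if a bystander is moved by over 30 mm (distance of any of short_pin, seal0, seal1, seal2, screwdriver, grease_jar from where it was at the start of the episode above 0.03 m).
It also fails if it takes over 51 s, if anything falls off the work surface, if the arm or the gripper's body presses on something with over 40 N, if the wrist force passes 120 N, or if a joint passes its speed limit or range.

### The arm

A 6-joint arm with a two-finger parallel gripper is mounted at the origin on the work surface. World frame = base frame: x ahead of the robot, y to its left, z up, the work surface at z = 0. Lengths are in m, angles in rad, forces in N, time in s.
With the tool pointing down it reaches from about 0.275 to 0.85 m from the base axis. Payload 5.2 kg.
Tool frame: the origin (TCP) lies at the very end of the fingers, on their centre line; the grasp point (between the pads) lies 19 mm behind it; z points along the fingers, y is the line along which they close (so a half turn about z gives the same grasp; the last joint's range is limited). The gripper opens to 85 mm and grips with 20 to 120 N. Pads are 22 mm wide; open, the fingers measure 114 mm over their backs; the gripper's body (76 mm by 85 mm) begins 54 mm behind the grasp point. The pads swing forward as they close: fully open they stand 13 mm farther back than shut.
Start: joints at [-1.446, 0.259, 1.535, -0, 1.348, -0.203], TCP at [0.177, -0.521, 0.231] pointing down, gripper open.
Joint ranges: [-3.14, 3.14], [-0.91, 2.08], [0.19, 2.58], [-1.22, 4.36], [0.22, 2.71], [-3.12, 3.12]. Speed limits (rad/s): [2.57, 2.57, 3.14, 3.14, 3.14, 3.14].

### API

Orientations are given as a unit quaternion [w, x, y, z].
In Python, from plant import observe, viewer, r gives the robot as it stands. The module is installed in compiled form; this text tells all that it offers.
- The arm moves only by the tool move_arm, never from a script. Its argument "targets" is a list of rows, each an object of numbers: "x", "y", "z": the shift along the tool's x, y, z as a fraction of full scale; "wx", "wy", "wz": the turn, a rotation vector about the tool's x, y, z as a fraction of full scale; "fingers": the finger opening in mm, from 0 to 85.4. A call has 1 to 12 rows; each row shifts and turns the commanded pose from where the row before left it, along the tool's axes as they then stand; what a row does not reach is not made up. Full scale, the value 1, is 50 mm for a shift and 0.1 rad for a turn. A row lasts 1/10 s, in which the tool goes at most 50 mm and 8.59 degrees, less where a joint would pass 70% of its speed; a pose out of reach is approached as far as the arm can. A call with a number of a shift or a turn outside -1 to 1 is refused whole. A call with a gripper value outside its range is refused whole. The fingers move at their own pace and stop on an object; "force" is the grip in N (left out, the last holds). Time passes only in rows, so rows that do not move let the fingers close. It gives the time, the measured TCP pose, the force, the opening and the grip force at its end, in the units of the state.
- observe(): the state, without advancing time (a new reading comes with each control period).
- viewer.read_camera(name): name is "scene" or "top" or "wrist"; returns the picture (400x640x3 uint8, red, green, blue); there is no depth.
- viewer.camera_model(name): a dict with "camera_matrix" (3x3 intrinsics, pixels), "eye" and "orientation" of the camera in the world; the wrist camera has in their place "tool_from_camera" (4x4, takes a point from camera to tool coordinates, whose origin is the TCP and whose axes are the flange's). Camera axes: x right, y down, z forward; pixel columns grow to the right and rows downward; lengths in m; the calibration is good to about 2 mm. A picture is of the moment at which its call begins: read the wrist's pose just before it. camera_model takes no time and is no camera call.
- r.finish_job(): hands the job in; it is judged then, once.
The state is a dict: "time_s": time; "joints": joint angles; "joint_vel": joint speeds; "effort": joint torques, N m; "ee_pos": TCP position; "ee_rot": TCP orientation; "wrist_force": force on the tool from outside, world axes, zero at the start; "torque": the same for the moment, N m; "grip_width": finger opening in m; "gripper_force": force on a finger pad.
Only numpy, scipy, OpenCV 4.12 (cv2) and the standard library are available. Lean on these libraries where they do the work, as an engineer would, in place of code of your own. Each camera call takes 0.05 s, during which the arm holds its last target. There are 200 camera calls.

## Working session

There is one attempt and no reset: what is moved stays moved. The work goes in short steps, Python scripts to look and compute and a tool call to move; the robot and the scene stay as the last step left them, time stands still between calls to the robot, and variables do not carry over. Pictures are saved under pics/ and viewed, at most 10 in all, crops included, and the job is handed in when it is done.

Besides the shell and the picture viewer there is one more tool, called after "Call:" in YAML: its name, and indented under it one key for each argument. move_arm: Moves the arm, as the interface text tells. Its arguments: {"type":"object","properties":{"targets":{"type":"array"},"force":{"type":"number"}},"required":["targets"]}

```bash
mkdir -p pics
cat > h.py <<'E'
import numpy as np, cv2
from scipy.spatial.transform import Rotation as R
from plant import observe, viewer, r
def q2R(q): return R.from_quat([q[1],q[2],q[3],q[0]]).as_matrix()
def cam(name, st=None):
    m=viewer.camera_model(name); K=np.array(m["camera_matrix"])
    if name=="wrist":
        T=np.eye(4);T[:3,:3]=q2R(st["ee_rot"]);T[:3,3]=st["ee_pos"]
        T=T@np.array(m["tool_from_camera"]);return K,T[:3,3],T[:3,:3]
    o=np.array(m["orientation"]); 
    return K,np.array(m["eye"]),(o if o.shape==(3,3) else q2R(o))
def ray(c,u,v):
    K,e,Rm=c; d=Rm@np.linalg.inv(K)@[u,v,1]; return e,d/np.linalg.norm(d)
def onz(c,u,v,z):
    e,d=ray(c,u,v); return e+d*(z-e[2])/d[2]
def proj(c,p):
    K,e,Rm=c; q=K@(Rm.T@(np.array(p)-e)); return q[:2]/q[2]
def save(n,im): cv2.imwrite(f"pics/{n}.png",cv2.cvtColor(im,cv2.COLOR_RGB2BGR))
E
python3 - <<'E'
from h import *
s=observe();print(s)
for n in("top","scene"):
    im=viewer.read_camera(n);np.save(n+".npy",im);save(n,im);print(n,viewer.camera_model(n))
print(viewer.camera_model("wrist"))
E
```

```text
{'time_s': 0.0, 'joints': array([-1.44577937e+00,  2.59339808e-01,  1.53610580e+00, -1.18058679e-05,
        1.34803750e+00, -2.02785080e-01]), 'joint_vel': array([-0.00051337,  0.0010044 , -0.00239284,  0.00069494,  0.00032665,
        0.0003268 ]), 'effort': array([ 5.28288983e-04, -4.46034014e+01, -2.90568137e+01, -4.03573239e-06,
        1.17946632e-02,  3.43589775e-06]), 'ee_pos': array([ 0.17703535, -0.52014559,  0.23046732]), 'ee_rot': array([-9.44740005e-04,  9.86597615e-01,  1.63169397e-01,  3.09936519e-05]), 'wrist_force': array([ 0.82521666, -0.49805979,  0.35075484]), 'torque': array([-0.01329022,  0.02863392, -0.03551969]), 'gripper_force': 0.0, 'grip_width': 0.08557365746676972}
top {'camera_matrix': array([[474.61542678,   0.        , 316.69091891],
       [  0.        , 474.61542678, 201.01275452],
       [  0.        ,   0.        ,   1.        ]]), 'eye': array([ 0.3390653 , -0.07150579,  1.55926397]), 'orientation': array([-0.05719358,  0.71333831, -0.69630842,  0.05506297])}
scene {'camera_matrix': array([[425.21856593,   0.        , 330.98005448],
       [  0.        , 425.21856593, 199.00065969],
       [  0.        ,   0.        ,   1.        ]]), 'eye': array([1.15517532, 0.37676001, 0.81398943]), 'orientation': array([-0.18400279,  0.40493449,  0.81912478, -0.36222316])}
{'camera_matrix': array([[326.17395772,   0.        , 319.64085435],
       [  0.        , 326.17395772, 201.95132774],
       [  0.        ,   0.        ,   1.        ]]), 'tool_from_camera': array([[-1.12648898e-03, -9.58532552e-01, -2.84980838e-01,
         7.32487041e-02],
       [ 9.99999119e-01, -8.79827816e-04, -9.93555867e-04,
        -9.80094522e-04],
       [ 7.01621572e-04, -2.84981706e-01,  9.58532699e-01,
        -1.42654590e-01],
       [ 0.00000000e+00,  0.00000000e+00,  0.00000000e+00,
         1.00000000e+00]])}
```

View pics/top.png

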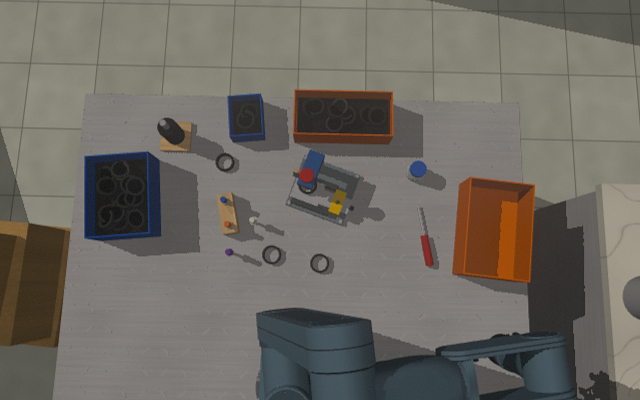

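View pics/scene.png

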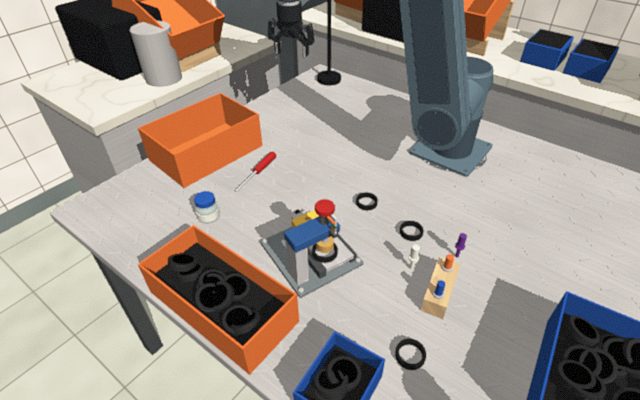

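Top view: there are four pin-like things. Orange is at (227,224), in the wooden block; blue at (224,200), in the same block; white at (253,221) and purple at (229,252), both outside it. The orange one in the block fits the lock pin. The red cap is at (306,175) and the yellow fork at (338,203).

```bash
cat > m.py <<'E'
from h import *
def blobs(im,lo,hi,box=None,n=4,amin=8):
    h=cv2.cvtColor(im,cv2.COLOR_RGB2HSV); m=cv2.inRange(h,np.array(lo),np.array(hi))
    if box: 
        k=np.zeros_like(m); x0,y0,x1,y1=box; k[y0:y1,x0:x1]=255; m&=k
    _,l,st,c=cv2.connectedComponentsWithStats(m)
    o=sorted(range(1,len(st)),key=lambda i:-st[i,4])[:n]
    return [(st[i].tolist(),c[i].round(1).tolist()) for i in o if st[i,4]>=amin],m,l
E
python3 - <<'E'
from m import *
t=np.load("top.npy");s=np.load("scene.npy");ct=cam("top");cs=cam("scene")
for nm,im,c,bx in(("top",t,ct,((200,180,300,270),(280,140,370,230))),("scene",s,cs,((400,225,480,330),(255,190,370,300)))):
    print(nm,"orange",blobs(im,(5,150,120),(16,255,255),bx[0])[0])
    print(nm,"blue",blobs(im,(100,120,60),(125,255,255),bx[0])[0])
    print(nm,"red",blobs(im,(0,170,80),(4,255,255),bx[1])[0],blobs(im,(174,150,80),(180,255,255),bx[1])[0])
    print(nm,"yel",blobs(im,(17,150,80),(32,255,255),bx[1])[0])
a=cv2.resize(t[140:280,200:370],None,fx=3.5,fy=3.5,interpolation=cv2.INTER_CUBIC)
b=cv2.resize(s[190:330,250:480],None,fx=3.4,fy=3.4,interpolation=cv2.INTER_CUBIC)
save("cropt",a);save("crops",b)
for u,v,z in((227,224,.085),(224,200,.1),(306,175,.2),(338,203,.06)): print(onz(ct,u,v,z))
E
```

```text
top orange [([224, 221, 5, 6, 24], [226.1, 223.5])]
top blue [([221, 197, 4, 5, 18], [222.5, 199.0])]
top red [([300, 169, 14, 13, 142], [306.1, 174.9])] []
top yel [([328, 190, 18, 26, 242], [336.9, 202.3])]
scene orange [([445, 255, 9, 14, 88], [448.9, 261.1])]
scene blue [([435, 281, 10, 14, 93], [439.7, 287.7])]
scene red [([315, 200, 19, 17, 242], [324.5, 207.6])] []
scene yel [([292, 211, 27, 16, 178], [303.9, 218.0]), ([318, 248, 7, 4, 11], [320.9, 249.5])]
[0.49587151 0.21403129 0.085     ]
[0.56912019 0.22454157 0.1       ]
[ 0.63317072 -0.0315949   0.2       ]
[ 0.57449326 -0.13230253  0.06      ]
```

View pics/cropt.png

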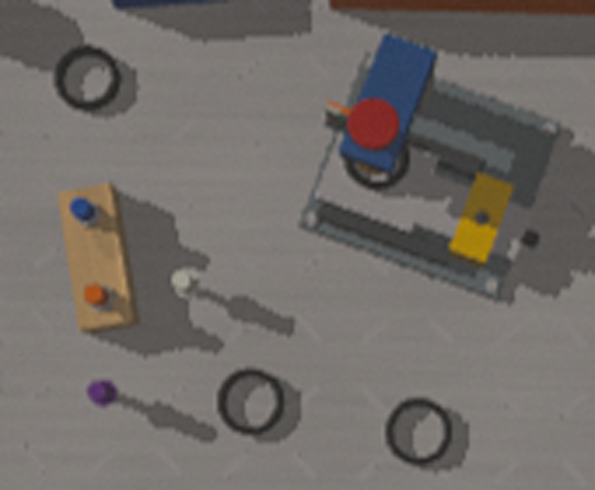

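View pics/crops.png

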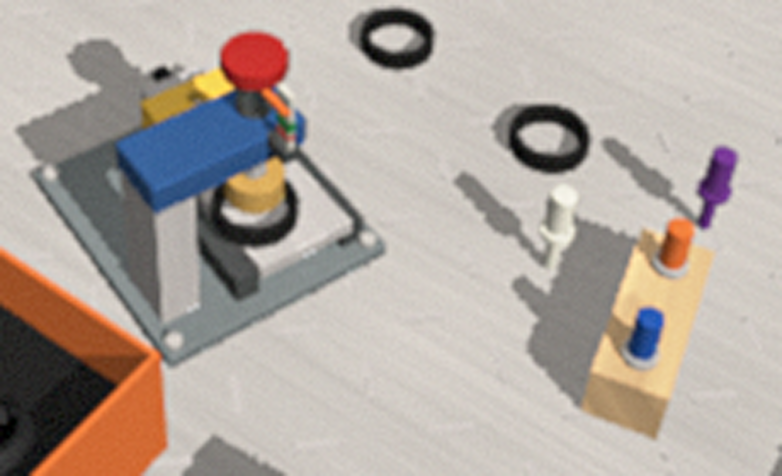

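Crops: the orange pin stands upright in the block (crop t (95,294), crop s (677,243)). White and purple stand loose outside the block. So I confirm the orange pin as the lock pin. Next I hover over it with the camera on the robot side.

Call:
move_arm:
  targets:
    - {"x": 0.54, "y": -0.59, "fingers": 60}
    - {"x": 0.54, "y": -0.59}
    - {"x": 0.54, "y": -0.59}
    - {"x": 0.54, "y": -0.59}
    - {"x": 0.54, "y": -0.59}
    - {"x": 0.54, "y": -0.59}
    - {"x": 0.54, "y": -0.59}
    - {"x": 0.54, "y": -0.59}
    - {"x": 0.54, "y": -0.59}
    - {"x": 0.54, "y": -0.59}

```text
validation failed for argument at $.ta...
```

Call:
move_arm:
  targets:
    - {"x": 0.54, "y": -0.59}
    - {"x": 0.54, "y": -0.59}
    - {"x": 0.54, "y": -0.59}
    - {"x": 0.54, "y": -0.59}
    - {"x": 0.54, "y": -0.59}
    - {"x": 0.54, "y": -0.59}
    - {"x": 0.54, "y": -0.59}
    - {"x": 0.54, "y": -0.59}
    - {"x": 0.54, "y": -0.59}
    - {"x": 0.54, "y": -0.59}

```text
validation failed for argument at $.ta...
```

Call:
move_arm:
  targets:
    - {"wz": -1}
    - {"wz": -1}
    - {"wz": -1}
    - {"wz": -1}
    - {"wz": -1}
    - {"wz": -1}
    - {"wz": -1}
    - {"wz": -1}
    - {"wz": -1}
    - {"wz": -1}

```text
validation failed for argument at $.ta...
```

Call:
move_arm:
  targets:
    - {"wz": -1}
    - {"wz": -1}
    - {"wz": -1}
    - {"wz": -1}
    - {"wz": -1}
    - {"wz": -1}
    - {"wz": -1}
    - {"wz": -1}
    - {"wz": -1}
    - {"wz": -1}

```text
validation failed for argument at $.ta...
```

Call:
move_arm:
  targets:
    - {"wz": -1}
    - {"wz": -1}
    - {"wz": -1}
    - {"wz": -1}
    - {"wz": -1}
    - {"wz": -1}
    - {"wz": -1}
    - {"wz": -1}
    - {"wz": -1}
    - {"wz": -0.5}
    - {}

```text
validation failed for argument at $.ta...
```

```bash
cat >> m.py <<'E'
def yaw(s):
    Rm=q2R(s["ee_rot"]); return np.arctan2(Rm[1,0],Rm[0,0]),Rm
def rel(s,p):  # world point -> tool axes, mm from TCP
    return (q2R(s["ee_rot"]).T@(np.array(p)-s["ee_pos"])*1000).round(1)
E
python3 - <<'E'
from m import *
s=observe();im=viewer.read_camera("wrist");c=cam("wrist",s);save("w1",im);np.save("w1.npy",im)
print(s["time_s"],s["ee_pos"],np.degrees(yaw(s)[0]),s["joints"],s["grip_width"])
print(blobs(im,(3,150,90),(16,255,255))[0]);print(blobs(im,(100,120,60),(125,255,255))[0])
print(proj(c,[.497,.216,.085]))
E
```

```text
0.1 [ 0.17702632 -0.52023135  0.23057377] 18.781015866770172 [-1.44581436e+00  2.59245443e-01  1.53596701e+00 -1.41765683e-05
  1.34800799e+00 -2.02805705e-01] 0.0856640254053844
[([389, 0, 251, 81, 14381], [540.1, 33.0])]
[]
[-1015.08927374  -989.06090451]
```

View pics/w1.png

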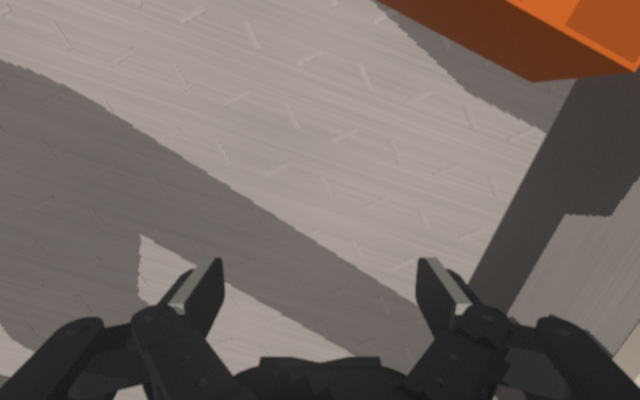

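The picture shows only bare bench, because the moves were refused. Every row probably needs all the keys, so I'll test that.

Call:
move_arm:
  targets:
    - {"x": 0.54, "y": -0.59, "z": 0, "wx": 0, "wy": 0, "wz": 0, "fingers": 60}
    - {"x": 0.54, "y": -0.59, "z": 0, "wx": 0, "wy": 0, "wz": 0, "fingers": 60}
    - {"x": 0.54, "y": -0.59, "z": 0, "wx": 0, "wy": 0, "wz": 0, "fingers": 60}
    - {"x": 0.54, "y": -0.59, "z": 0, "wx": 0, "wy": 0, "wz": 0, "fingers": 60}
    - {"x": 0.54, "y": -0.59, "z": 0, "wx": 0, "wy": 0, "wz": 0, "fingers": 60}
    - {"x": 0.54, "y": -0.59, "z": 0, "wx": 0, "wy": 0, "wz": 0, "fingers": 60}
    - {"x": 0.54, "y": -0.59, "z": 0, "wx": 0, "wy": 0, "wz": 0, "fingers": 60}
    - {"x": 0.54, "y": -0.59, "z": 0, "wx": 0, "wy": 0, "wz": 0, "fingers": 60}
    - {"x": 0.54, "y": -0.59, "z": 0, "wx": 0, "wy": 0, "wz": 0, "fingers": 60}
    - {"x": 0.54, "y": -0.59, "z": 0, "wx": 0, "wy": 0, "wz": 0, "fingers": 60}

```text
time_s: 1.15
ee_pos: [0.3379, -0.1529, 0.2313]
ee_rot: [0.0, 0.987, 0.163, 0.0]
wrist_force: [1.1, 0.0, 0.2]
grip_width: 0.06
gripper_force: 0.0
```

Call:
move_arm:
  targets:
    - {"x": 0.54, "y": -0.59, "z": 0, "wx": 0, "wy": 0, "wz": 0, "fingers": 60}
    - {"x": 0.54, "y": -0.59, "z": 0, "wx": 0, "wy": 0, "wz": 0, "fingers": 60}
    - {"x": 0.54, "y": -0.59, "z": 0, "wx": 0, "wy": 0, "wz": 0, "fingers": 60}
    - {"x": 0.54, "y": -0.59, "z": 0, "wx": 0, "wy": 0, "wz": 0, "fingers": 60}
    - {"x": 0.54, "y": -0.59, "z": 0, "wx": 0, "wy": 0, "wz": 0, "fingers": 60}
    - {"x": 0.54, "y": -0.59, "z": 0, "wx": 0, "wy": 0, "wz": 0, "fingers": 60}
    - {"x": 0.54, "y": -0.59, "z": 0, "wx": 0, "wy": 0, "wz": 0, "fingers": 60}
    - {"x": 0.54, "y": -0.59, "z": 0, "wx": 0, "wy": 0, "wz": 0, "fingers": 60}
    - {"x": 0.54, "y": -0.59, "z": 0, "wx": 0, "wy": 0, "wz": 0, "fingers": 60}
    - {"x": 0.54, "y": -0.59, "z": 0, "wx": 0, "wy": 0, "wz": 0, "fingers": 60}

```text
time_s: 2.15
ee_pos: [0.4986, 0.2135, 0.231]
ee_rot: [0.0, 0.987, 0.163, -0.0]
wrist_force: [0.4, -0.2, -1.0]
grip_width: 0.0602
gripper_force: 0.0
```

Call:
move_arm:
  targets:
    - {"x": 0, "y": 0, "z": 0, "wx": 0, "wy": 0, "wz": -1, "fingers": 60}
    - {"x": 0, "y": 0, "z": 0, "wx": 0, "wy": 0, "wz": -1, "fingers": 60}
    - {"x": 0, "y": 0, "z": 0, "wx": 0, "wy": 0, "wz": -1, "fingers": 60}
    - {"x": 0, "y": 0, "z": 0, "wx": 0, "wy": 0, "wz": -1, "fingers": 60}
    - {"x": 0, "y": 0, "z": 0, "wx": 0, "wy": 0, "wz": -1, "fingers": 60}
    - {"x": 0, "y": 0, "z": 0, "wx": 0, "wy": 0, "wz": -1, "fingers": 60}
    - {"x": 0, "y": 0, "z": 0, "wx": 0, "wy": 0, "wz": -1, "fingers": 60}
    - {"x": 0, "y": 0, "z": 0, "wx": 0, "wy": 0, "wz": -1, "fingers": 60}
    - {"x": 0, "y": 0, "z": 0, "wx": 0, "wy": 0, "wz": -1, "fingers": 60}
    - {"x": 0, "y": 0, "z": 0, "wx": 0, "wy": 0, "wz": -1, "fingers": 60}

```text
time_s: 3.15
ee_pos: [0.4982, 0.2117, 0.231]
ee_rot: [-0.0, 0.786, 0.618, -0.0]
wrist_force: [0.1, -0.3, -0.4]
grip_width: 0.0598
gripper_force: 0.0
```

Call:
move_arm:
  targets:
    - {"x": 0, "y": 0, "z": 0, "wx": 0, "wy": 0, "wz": -1, "fingers": 60}
    - {"x": 0, "y": 0, "z": 0, "wx": 0, "wy": 0, "wz": -1, "fingers": 60}
    - {"x": 0, "y": 0, "z": 0, "wx": 0, "wy": 0, "wz": -1, "fingers": 60}
    - {"x": 0, "y": 0, "z": 0, "wx": 0, "wy": 0, "wz": -1, "fingers": 60}
    - {"x": 0, "y": 0, "z": 0, "wx": 0, "wy": 0, "wz": -1, "fingers": 60}
    - {"x": 0, "y": 0, "z": 0, "wx": 0, "wy": 0, "wz": -1, "fingers": 60}
    - {"x": 0, "y": 0, "z": 0, "wx": 0, "wy": 0, "wz": -1, "fingers": 60}
    - {"x": 0, "y": 0, "z": 0, "wx": 0, "wy": 0, "wz": -1, "fingers": 60}
    - {"x": 0, "y": 0, "z": 0, "wx": 0, "wy": 0, "wz": -1, "fingers": 60}
    - {"x": 0, "y": 0, "z": 0, "wx": 0, "wy": 0, "wz": -1, "fingers": 60}

```text
time_s: 4.15
ee_pos: [0.4982, 0.2117, 0.231]
ee_rot: [-0.0, 0.394, 0.919, -0.0]
wrist_force: [0.4, -0.0, -0.0]
grip_width: 0.0599
gripper_force: 0.0
```

Call:
move_arm:
  targets:
    - {"x": 0, "y": 0, "z": 0, "wx": 0, "wy": 0, "wz": -1, "fingers": 60}
    - {"x": 0, "y": 0, "z": 0, "wx": 0, "wy": 0, "wz": -1, "fingers": 60}
    - {"x": 0, "y": 0, "z": 0, "wx": 0, "wy": 0, "wz": -1, "fingers": 60}
    - {"x": 0, "y": 0, "z": 0, "wx": 0, "wy": 0, "wz": -1, "fingers": 60}
    - {"x": 0, "y": 0, "z": 0, "wx": 0, "wy": 0, "wz": -1, "fingers": 60}
    - {"x": 0, "y": 0, "z": 0, "wx": 0, "wy": 0, "wz": -1, "fingers": 60}
    - {"x": 0, "y": 0, "z": 0, "wx": 0, "wy": 0, "wz": -1, "fingers": 60}
    - {"x": 0, "y": 0, "z": 0, "wx": 0, "wy": 0, "wz": -1, "fingers": 60}
    - {"x": 0, "y": 0, "z": 0, "wx": 0, "wy": 0, "wz": -1, "fingers": 60}
    - {"x": 0, "y": 0, "z": 0, "wx": 0, "wy": 0, "wz": -0.5, "fingers": 60}
    - {"x": 0, "y": 0, "z": 0, "wx": 0, "wy": 0, "wz": 0, "fingers": 60}

```text
time_s: 5.25
ee_pos: [0.4982, 0.2117, 0.231]
ee_rot: [-0.0, -0.068, 0.998, -0.0]
wrist_force: [0.6, 0.8, 0.2]
grip_width: 0.0601
gripper_force: 0.0
```

Run:
```python
from m import *
s=observe();im=viewer.read_camera("wrist");c=cam("wrist",s);save("w2",im);np.save("w2.npy",im)
print(s["time_s"],s["ee_pos"],np.degrees(yaw(s)[0]),s["joints"],s["grip_width"])
print(blobs(im,(3,150,90),(16,255,255))[0]);print(blobs(im,(100,120,60),(125,255,255))[0])
print(proj(c,[.497,.216,.085]))
```

```text
5.25 [0.49817662 0.21168794 0.23100311] -172.175222864936 [ 1.95652398e-01  2.43578516e-01  1.55575112e+00  1.08292323e-06
  1.34296257e+00 -1.51171231e+00] 0.06011945494214115
[([318, 175, 19, 23, 323], [326.5, 186.5]), ([117, 363, 9, 12, 37], [121.4, 368.1]), ([150, 395, 4, 5, 13], [152.0, 397.5]), ([12, 388, 4, 5, 11], [13.6, 390.3])]
[([499, 168, 141, 180, 13547], [558.2, 241.5]), ([0, 297, 58, 75, 1830], [20.8, 329.1]), ([4, 369, 33, 31, 224], [22.8, 386.3]), ([326, 260, 14, 14, 171], [332.5, 266.5])]
[323.16841685 186.85324377]
```

View pics/w2.png

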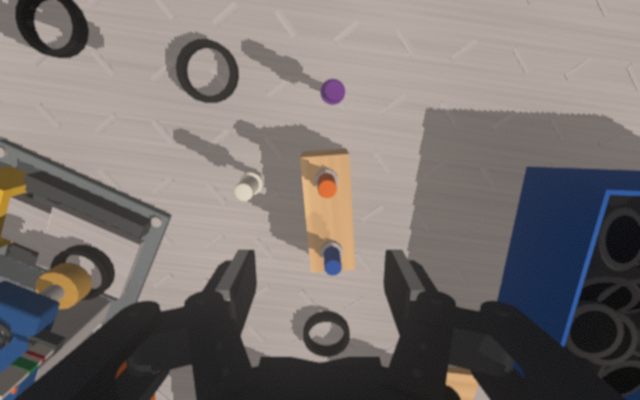

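Wrist view: the orange pin is in the block at (327,186), the blue pin at (332,262), and the white decoy at (249,186). The block runs almost vertically in the picture.

Run:
```python
from m import *
s=observe();c=cam("wrist",s);ct=cam("top")
o=onz(c,327,188.2,.085);b=onz(c,332.7,266.5,.085);print(o,b,np.linalg.norm(b-o),np.degrees(np.arctan2(*(b-o)[[1,0]])))
print(rel(s,o),"top check",proj(ct,[*o[:2],.085]),proj(ct,[*o[:2],.05]))
print("white",onz(c,247,190,.078))
```

```text
[0.49782056 0.21964674 0.085     ] [0.57550624 0.23626874 0.085     ] 0.07944404488162939 12.077178719508124
[ -0.8   7.9 146. ] top check [225.23789664 223.33600679] [227.33353976 224.56082289]
white [0.51124446 0.14610671 0.078     ]
```

Call:
move_arm:
  targets:
    - {"x": -0.02, "y": 0.16, "z": 0.6, "wx": 0, "wy": 0, "wz": 0, "fingers": 50}
    - {"x": 0, "y": 0, "z": 0.8, "wx": 0, "wy": 0, "wz": 0, "fingers": 50}
    - {"x": 0, "y": 0, "z": 0.8, "wx": 0, "wy": 0, "wz": 0, "fingers": 50}
    - {"x": 0, "y": 0, "z": 0.8, "wx": 0, "wy": 0, "wz": 0, "fingers": 50}
    - {"x": 0, "y": 0, "z": 0.5, "wx": 0, "wy": 0, "wz": 0, "fingers": 50}
    - {"x": 0, "y": 0, "z": 0, "wx": 0, "wy": 0, "wz": 0, "fingers": 50}
    - {"x": 0, "y": 0, "z": 0, "wx": 0, "wy": 0, "wz": 0, "fingers": 10}
    - {"x": 0, "y": 0, "z": 0, "wx": 0, "wy": 0, "wz": 0, "fingers": 10}
    - {"x": 0, "y": 0, "z": 0, "wx": 0, "wy": 0, "wz": 0, "fingers": 10}
    - {"x": 0, "y": 0, "z": 0, "wx": 0, "wy": 0, "wz": 0, "fingers": 10}
    - {"x": 0, "y": 0, "z": 0, "wx": 0, "wy": 0, "wz": 0, "fingers": 10}
  force: 50

```text
time_s: 6.4
ee_pos: [0.4999, 0.2199, 0.0583]
ee_rot: [0.002, -0.068, 0.998, 0.0]
wrist_force: [0.1, -1.6, 7.2]
grip_width: 0.0165
gripper_force: 49.3
```

Call:
move_arm:
  targets:
    - {"x": 0, "y": 0, "z": -0.3, "wx": 0, "wy": 0, "wz": 0, "fingers": 10}
    - {"x": 0, "y": 0, "z": -0.7, "wx": 0, "wy": 0, "wz": 0, "fingers": 10}
    - {"x": 0, "y": 0, "z": -0.9, "wx": 0, "wy": 0, "wz": 0, "fingers": 10}
    - {"x": 0, "y": 0, "z": -0.9, "wx": 0, "wy": 0, "wz": 0, "fingers": 10}
    - {"x": 0, "y": 0, "z": -0.8, "wx": 0, "wy": 0, "wz": 0, "fingers": 10}

```text
time_s: 6.9
ee_pos: [0.4982, 0.22, 0.2392]
ee_rot: [0.001, -0.068, 0.998, 0.0]
wrist_force: [0.4, 0.7, -0.3]
grip_width: 0.0168
gripper_force: 49.2
```

Call:
move_arm:
  targets:
    - {"x": -0.12, "y": -0.4, "z": 0, "wx": 0, "wy": 0, "wz": 0, "fingers": 10}
    - {"x": -0.12, "y": -0.8, "z": 0, "wx": 0, "wy": 0, "wz": 0, "fingers": 10}
    - {"x": -0.12, "y": -0.8, "z": 0, "wx": 0, "wy": 0, "wz": 0, "fingers": 10}
    - {"x": -0.12, "y": -0.8, "z": 0, "wx": 0, "wy": 0, "wz": 0, "fingers": 10}
    - {"x": -0.12, "y": -0.8, "z": 0, "wx": 0, "wy": 0, "wz": 0, "fingers": 10}
    - {"x": -0.12, "y": -0.8, "z": 0, "wx": 0, "wy": 0, "wz": 0, "fingers": 10}
    - {"x": -0.12, "y": -0.8, "z": 0, "wx": 0, "wy": 0, "wz": 0, "fingers": 10}
    - {"x": -0.12, "y": -0.8, "z": 0, "wx": 0, "wy": 0, "wz": 0, "fingers": 10}
    - {"x": -0.12, "y": -0.8, "z": 0, "wx": 0, "wy": 0, "wz": 0, "fingers": 10}
    - {"x": -0.12, "y": -0.54, "z": 0, "wx": 0, "wy": 0, "wz": 0, "fingers": 10}
    - {"x": 0, "y": 0, "z": 0, "wx": 0, "wy": 0, "wz": 0, "fingers": 10}

```text
time_s: 8.0
ee_pos: [0.6082, -0.1395, 0.2362]
ee_rot: [0.0, -0.066, 0.998, -0.001]
wrist_force: [0.5, 1.5, 0.3]
grip_width: 0.0168
gripper_force: 49.2
```

Run:
```python
from m import *
s=observe();im=viewer.read_camera("wrist");c=cam("wrist",s);save("w3",im);np.save("w3.npy",im)
print(s["time_s"],s["ee_pos"],np.degrees(yaw(s)[0]),s["grip_width"])
print(blobs(im,(3,150,90),(16,255,255))[0]);print(blobs(im,(18,120,80),(32,255,255))[0])
print(proj(c,[.574,-.132,.06]))
```

```text
8.0 [ 0.6082249  -0.13952783  0.23617972] -172.43071579679292 0.016776296813574815
[([292, 238, 56, 125, 4830], [319.3, 305.7]), ([160, 291, 45, 30, 397], [181.2, 301.5]), ([188, 342, 14, 10, 98], [195.4, 347.4]), ([415, 378, 18, 16, 49], [422.5, 385.2])]
[([303, 109, 68, 86, 2827], [336.0, 151.6]), ([406, 208, 27, 33, 324], [417.5, 223.2])]
[330.88445118 146.76912329]
```

View pics/w3.png

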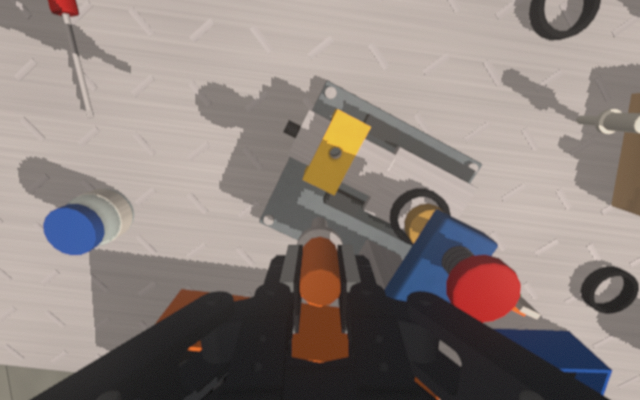

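The held pin is upright at (320,270), with its collar at (320,240). The fork is at (336,152) with its hole at about (335,153), and the red cap is at (483,288).

```bash
cat > t.py <<'E'
from m import *
E
python3 - <<'E'
from m import *
s=observe();c=cam("wrist",s);im=np.load("w3.npy")
b,m,l=blobs(im,(18,120,80),(32,255,255)); 
lab=l[120,350];mm=(l==lab).astype(np.uint8)
cn,_=cv2.findContours(mm,cv2.RETR_CCOMP,cv2.CHAIN_APPROX_NONE)
h=_[0]
for k,q in enumerate(cn):
    if len(q)>5: print(h[k],cv2.contourArea(q),cv2.minAreaRect(q),cv2.fitEllipse(q)[:2])
g=cv2.cvtColor(im,cv2.COLOR_RGB2GRAY);v=cv2.cvtColor(im,cv2.COLOR_RGB2HSV)[...,2]
print(v[143:164,325:347])
for w in range(0,60,10):
    p=s["ee_pos"]+q2R(s["ee_rot"])@[0,0,w/1000]; print(w,proj(c,p).round(1))
p=s["ee_pos"]+q2R(s["ee_rot"])@[0,0,.010];print("collar underside",proj(c,p))
R_=cv2.cvtColor(im,cv2.COLOR_RGB2BGR)
cv2.imwrite("pics/c3.png",cv2.resize(R_[130:320,260:400],None,fx=4,fy=3.15,interpolation=cv2.INTER_CUBIC))
E
```

```text
[-1 -1  1 -1] 2829.5 ((336.10003662109375, 152.30001831054688), (39.80200958251953, 79.15680694580078), 26.56505012512207) ((336.2864074707031, 150.98329162597656), (41.45587921142578, 98.81044006347656))
[-1 -1 -1  0] 121.5 ((335.2500305175781, 152.74998474121094), (12.727922439575195, 12.020814895629883), 45.0) ((335.1064758300781, 152.8235321044922), (12.33802604675293, 12.717361450195312))
[[168 179 201 213 218 226 229 231 233 234 233 234 234 233 234 234 234 234
  234 234 234 234]
 [168 171 177 181 191 204 213 218 225 228 230 231 233 233 233 234 234 234
  234 235 234 235]
 [167 169 168 169 172 177 180 186 199 206 213 220 226 226 230 232 234 234
  235 235 235 234]
 [166 166 168 168 166 164 159 157 157 159 168 183 194 204 218 225 231 233
  234 234 234 234]
 [166 167 168 167 163 155 144 134 129 124 127 136 144 158 181 204 222 230
  233 235 234 234]
 [167 170 167 165 157 142 128 118 111 106 103 107 109 123 143 172 201 221
  231 233 234 234]
 [167 168 166 157 143 128 116 105  99  98  97  96  97 103 117 143 171 202
  225 232 234 234]
 [169 167 164 150 133 117 106 100  95  95  93  94  9
[... 696 characters left out ...]
9 170 167 161 150 141 133 128 124 124 126 129 135 142 149 158 165 167
  168 169 170 168]
 [169 170 170 165 160 152 144 139 136 137 137 141 147 154 160 164 166 167
  169 169 168 169]
 [168 169 168 168 165 161 154 150 149 148 149 151 155 160 163 166 167 166
  168 168 170 169]
 [169 169 169 168 167 167 162 161 157 158 157 161 162 163 166 167 168 169
  168 168 170 169]
 [169 168 169 169 169 168 169 166 164 163 163 163 164 165 165 166 167 168
  167 168 168 168]
 [170 169 169 169 169 168 169 168 167 167 166 166 166 166 167 166 167 168
  168 167 168 169]]
0 [317.4 261. ]
10 [317.5 252.1]
20 [317.6 244.1]
30 [317.7 236.9]
40 [317.7 230.4]
50 [317.8 224.5]
collar underside [317.47375825 252.06353171]
```

View pics/c3.png

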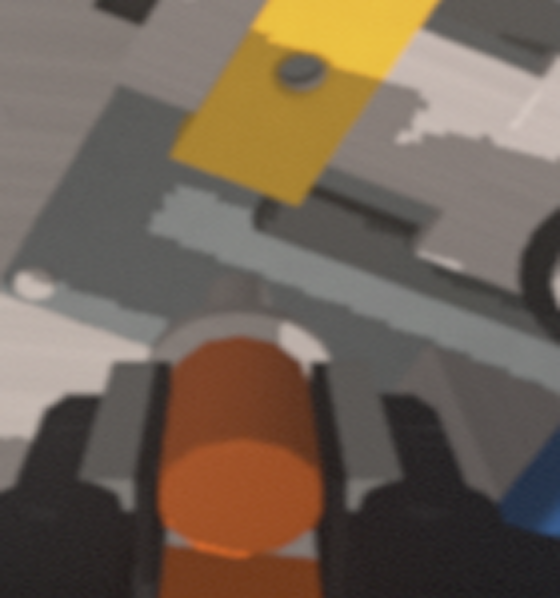

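Run:
```python
from m import *
s=observe();c=cam("wrist",s);ct=cam("top")
h=onz(c,335.1,152.6,.06);print("hole",h,rel(s,h),proj(ct,h))
f=onz(c,336.1,152.3,.06);print("fork centre",f)
cap=onz(c,483,288,.2);d=cap-h;print("cap",cap,np.linalg.norm(d[:2]),np.degrees(np.arctan2(d[1],d[0]))-79.7)
t=onz(ct,306.1,174.9,.2);print("cap top view",t, t-h)
print([ (w,proj(c,s["ee_pos"]+q2R(s["ee_rot"])@[.0015,.0011,w/1000]).round(1)) for w in(-27,-22,13,18,45,51)])
```

```text
hole [ 0.57830333 -0.12459674  0.06      ] [ 27.4  16.4 176.1] [335.61124454 201.76596598]
fork centre [ 0.57788565 -0.12367187  0.06      ]
cap [ 0.63065598 -0.03060657  0.2       ] 0.10758694928520206 -18.817865721739693
cap top view [ 0.63347663 -0.03187915  0.2       ] [0.0551733 0.0927176 0.14     ]
[(-27, array([319.7, 288.6])), (-22, array([319.7, 282.1])), (13, array([319.6, 246.9])), (18, array([319.6, 243. ])), (45, array([319.6, 225.1])), (51, array([319.6, 221.7]))]
```

Call:
move_arm:
  targets:
    - {"x": 0.2, "y": 0.1, "z": 0, "wx": 0, "wy": 0, "wz": 0, "fingers": 10}
    - {"x": 0.2, "y": 0.1, "z": 0.4, "wx": 0, "wy": 0, "wz": 0, "fingers": 10}
    - {"x": 0.12, "y": 0.11, "z": 0.6, "wx": 0, "wy": 0, "wz": 0, "fingers": 10}
    - {"x": 0, "y": 0, "z": 0.6, "wx": 0, "wy": 0, "wz": 0, "fingers": 10}
    - {"x": 0, "y": 0, "z": 0.5, "wx": 0, "wy": 0, "wz": 0, "fingers": 10}
    - {"x": 0, "y": 0, "z": 0, "wx": 0, "wy": 0, "wz": 0, "fingers": 10}
    - {"x": 0, "y": 0, "z": 0, "wx": 0, "wy": 0, "wz": 0, "fingers": 10}

```text
time_s: 8.75
ee_pos: [0.5792, -0.1224, 0.1321]
ee_rot: [-0.0, -0.069, 0.998, 0.0]
wrist_force: [0.2, 0.9, -0.3]
grip_width: 0.0163
gripper_force: 49.2
```

Run:
```python
from m import *
s=observe();im=viewer.read_camera("wrist");c=cam("wrist",s);np.save("w4.npy",im)
print(s["time_s"],s["ee_pos"],np.degrees(yaw(s)[0]),s["grip_width"])
print(rel(s,[.5783,-.1246,.06]),proj(c,[.5783,-.1246,.06]),[ (w,proj(c,s["ee_pos"]+q2R(s["ee_rot"])@[.0015,.0011,w/1000]).round(1)) for w in(13,45,51)])
R_=cv2.cvtColor(im,cv2.COLOR_RGB2BGR)
cv2.imwrite("pics/c4.png",cv2.resize(R_[140:320,250:410],None,fx=4,fy=3.2,interpolation=cv2.INTER_CUBIC))
```

```text
8.75 [ 0.57922602 -0.1224485   0.1321025 ] -172.11037267220345 0.01629064304725226
[ 1.2 -2.  72.1] [315.04035334 211.64649979] [(13, array([319.6, 246.9])), (45, array([319.6, 225.1])), (51, array([319.6, 221.7]))]
```

View pics/c4.png

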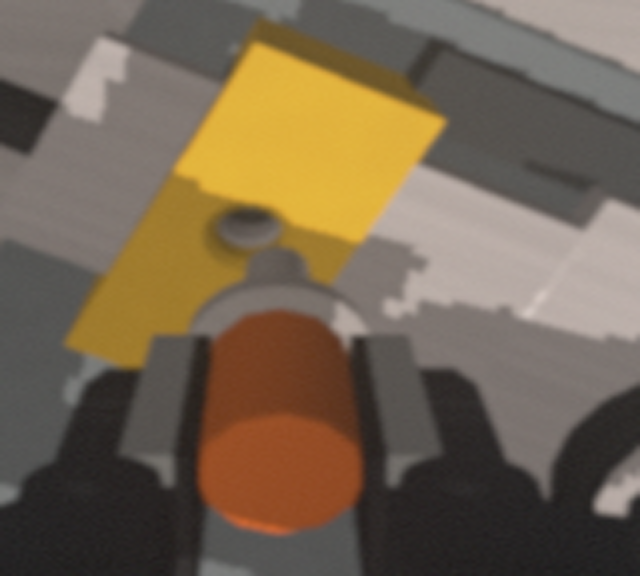

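In the crop, the hole is at (246,228), which is full-image (311.5,211). The pin's foot is at (278,255), which is (319.5,219). So the hole is about 5 mm to the tool's -y of the pin.

Call:
move_arm:
  targets:
    - {"x": 0, "y": -0.05, "z": 0, "wx": 0, "wy": 0, "wz": 0, "fingers": 10}
    - {"x": 0, "y": -0.05, "z": 0.1, "wx": 0, "wy": 0, "wz": 0, "fingers": 10}
    - {"x": 0, "y": 0, "z": 0, "wx": 0, "wy": 0, "wz": 0, "fingers": 10}
    - {"x": 0, "y": 0, "z": 0, "wx": 0, "wy": 0, "wz": 0, "fingers": 10}

```text
time_s: 9.2
ee_pos: [0.5804, -0.129, 0.1264]
ee_rot: [0.0, -0.068, 0.998, 0.0]
wrist_force: [-0.7, 0.6, -0.9]
grip_width: 0.0166
gripper_force: 49.2
```

Run:
```python
from m import *
s=observe();im=viewer.read_camera("wrist");c=cam("wrist",s);np.save("w5.npy",im)
print(s["time_s"],s["ee_pos"],s["wrist_force"])
h=cv2.cvtColor(im,cv2.COLOR_RGB2HSV)
# saturation: yellow high, hole/steel low
for r_ in range(198,232,2): print(r_,''.join('#' if x<110 else '+' if x<160 else '.' for x in h[r_,285:360,1]))
```

```text
9.2 [ 0.58037132 -0.12900064  0.12639264] [-0.68824139  0.63729377 -0.93259003]
198 ###############+...........................................................
200 ##############+...........................................................+
202 #############+...........................................................++
204 ############+...........................................................+##
206 ###########+........................+..................................+###
208 ##########+....................+++######++............................+####
210 #########+...................+##############+........................+#####
212 ########+..................++################+......................+######
214 #######+....................+################+.....................+#######
216 ######+.....................+###############+.....................+########
218 #####+......................+#############+.....................++#########
220 ####+.....................++#############+.....................+###########
222 ###+......................+###############+...................+############
224 ##+.......................+###############+..................+#############
226 #+.......................+################++................+##############
228 +.....................++#####################++...........++###############
230 ...................++###########################++.......++################
```

Call:
move_arm:
  targets:
    - {"x": 0, "y": 0.025, "z": 0.1, "wx": 0, "wy": 0, "wz": 0, "fingers": 10}
    - {"x": 0, "y": 0, "z": 0.1, "wx": 0, "wy": 0, "wz": 0, "fingers": 10}
    - {"x": 0, "y": 0, "z": 0.1, "wx": 0, "wy": 0, "wz": 0, "fingers": 10}
    - {"x": 0, "y": 0, "z": 0.1, "wx": 0, "wy": 0, "wz": 0, "fingers": 10}
    - {"x": 0, "y": 0, "z": 0.1, "wx": 0, "wy": 0, "wz": 0, "fingers": 10}

```text
time_s: 9.75
ee_pos: [0.5803, -0.1275, 0.1008]
ee_rot: [0.0, -0.068, 0.998, 0.0]
wrist_force: [0.8, 0.1, -0.9]
grip_width: 0.0164
gripper_force: 49.3
```

Call:
move_arm:
  targets:
    - {"x": 0, "y": 0, "z": 0.1, "wx": 0, "wy": 0, "wz": 0, "fingers": 10}
    - {"x": 0, "y": 0, "z": 0.1, "wx": 0, "wy": 0, "wz": 0, "fingers": 10}
    - {"x": 0, "y": 0, "z": 0.1, "wx": 0, "wy": 0, "wz": 0, "fingers": 10}

```text
time_s: 10.05
ee_pos: [0.5803, -0.1276, 0.0859]
ee_rot: [0.0, -0.068, 0.998, -0.0]
wrist_force: [0.6, 0.2, -0.2]
grip_width: 0.0162
gripper_force: 49.3
```

Call:
move_arm:
  targets:
    - {"x": 0, "y": 0, "z": 0.1, "wx": 0, "wy": 0, "wz": 0, "fingers": 10}
    - {"x": 0, "y": 0, "z": 0.1, "wx": 0, "wy": 0, "wz": 0, "fingers": 10}
    - {"x": 0, "y": 0, "z": 0.04, "wx": 0, "wy": 0, "wz": 0, "fingers": 10}
    - {"x": 0, "y": 0, "z": 0, "wx": 0, "wy": 0, "wz": 0, "fingers": 10}

```text
time_s: 10.45
ee_pos: [0.5802, -0.1275, 0.0739]
ee_rot: [-0.0, -0.068, 0.998, 0.0]
wrist_force: [0.8, 0.1, -1.7]
grip_width: 0.0166
gripper_force: 49.2
```

Call:
move_arm:
  targets:
    - {"x": 0, "y": 0, "z": 0.03, "wx": 0, "wy": 0, "wz": 0, "fingers": 10}
    - {"x": 0, "y": 0, "z": 0.02, "wx": 0, "wy": 0, "wz": 0, "fingers": 10}
    - {"x": 0, "y": 0, "z": 0, "wx": 0, "wy": 0, "wz": 0, "fingers": 10}

```text
time_s: 10.75
ee_pos: [0.5804, -0.1277, 0.0733]
ee_rot: [0.0, -0.068, 0.998, -0.0]
wrist_force: [-1.6, 0.7, 7.6]
grip_width: 0.0163
gripper_force: 50.2
```

Contact came at 73.3 mm, exactly the seated height I expected. Next I release and retreat upwards.

Call:
move_arm:
  targets:
    - {"x": 0, "y": 0, "z": -0.02, "wx": 0, "wy": 0, "wz": 0, "fingers": 40}
    - {"x": 0, "y": 0, "z": 0, "wx": 0, "wy": 0, "wz": 0, "fingers": 40}
    - {"x": 0, "y": 0, "z": 0, "wx": 0, "wy": 0, "wz": 0, "fingers": 40}
    - {"x": 0, "y": 0, "z": 0, "wx": 0, "wy": 0, "wz": 0, "fingers": 40}
    - {"x": 0, "y": 0, "z": -0.3, "wx": 0, "wy": 0, "wz": 0, "fingers": 40}
    - {"x": 0, "y": 0, "z": -0.8, "wx": 0, "wy": 0, "wz": 0, "fingers": 40}
    - {"x": 0, "y": 0, "z": -0.9, "wx": 0, "wy": 0, "wz": 0, "fingers": 40}
    - {"x": 0, "y": 0, "z": -0.9, "wx": 0, "wy": 0, "wz": 0, "fingers": 40}
    - {"x": 0, "y": 0, "z": -0.7, "wx": 0, "wy": 0, "wz": 0, "fingers": 40}
    - {"x": 0, "y": 0, "z": 0, "wx": 0, "wy": 0, "wz": 0, "fingers": 40}

```text
time_s: 11.75
ee_pos: [0.5828, -0.1286, 0.2591]
ee_rot: [0.005, -0.068, 0.998, -0.003]
wrist_force: [0.7, 0.7, -0.3]
grip_width: 0.0402
gripper_force: 0.0
```

Run:
```python
from m import *
s=observe();im=viewer.read_camera("wrist");c=cam("wrist",s);np.save("w6.npy",im);save("w6",im)
sc=viewer.read_camera("scene");tp=viewer.read_camera("top")
print(s["time_s"],s["ee_pos"],s["wrist_force"],s["grip_width"])
print("orange",blobs(im,(3,150,90),(16,255,255))[0]); print("red",blobs(im,(0,170,80),(3,255,255))[0])
print("pred head top",proj(c,[.579,-.1277,.1]),"cap",proj(c,[.6345,-.031,.2]))
print(proj(cam("top"),[.579,-.1277,.1]),blobs(tp,(5,150,120),(16,255,255),(315,180,355,225))[0])
print(blobs(sc,(0,170,80),(4,255,255),(255,190,370,300))[0])
a=cv2.resize(im[60:400,200:640],None,fx=1,fy=1); b=cv2.resize(sc[190:300,250:400],None,fx=2.4,fy=2.4,interpolation=cv2.INTER_CUBIC)
k=np.zeros((340,800,3),np.uint8);k[:340,:440]=a;k[:264,440:800]=b;save("chk",k)
```

```text
11.75 [ 0.58284669 -0.128626    0.25909327] [ 0.67539441  0.72290495 -0.31394378] 0.040238611465723564
orange [([263, 305, 112, 57, 4327], [311.7, 334.9]), ([313, 165, 19, 23, 325], [321.8, 176.5]), ([146, 349, 18, 23, 178], [154.6, 359.1]), ([193, 295, 25, 9, 120], [203.6, 298.6])]
red [([420, 278, 54, 27, 873], [444.6, 289.8]), ([51, 0, 28, 41, 670], [64.9, 15.3]), ([418, 284, 4, 5, 8], [419.5, 286.1])]
pred head top [320.82025674 178.66793318] cap [444.47128116 303.89110072]
[337.10269612 199.5566694 ] [([335, 199, 5, 4, 13], [336.8, 200.9])]
[([315, 200, 19, 17, 242], [324.4, 207.6])]
```

View pics/chk.png

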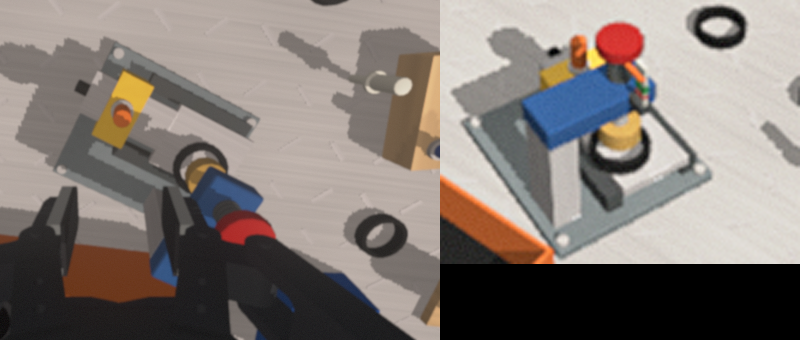

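The check picture shows the orange head standing in the fork, wrist crop (122,112), with the fingers clear. The scene crop shows the cap still up and the pin upright. Next I close the fingers and move above the cap.

Call:
move_arm:
  targets:
    - {"x": -0.2, "y": 0.3, "z": 0, "wx": 0, "wy": 0, "wz": 0, "fingers": 0}
    - {"x": -0.4, "y": 0.6, "z": 0, "wx": 0, "wy": 0, "wz": 0, "fingers": 0}
    - {"x": -0.4, "y": 0.5, "z": 0, "wx": 0, "wy": 0, "wz": 0, "fingers": 0}
    - {"x": -0.3, "y": 0.4, "z": 0, "wx": 0, "wy": 0, "wz": 0, "fingers": 0}
    - {"x": 0, "y": 0, "z": 0.3, "wx": 0, "wy": 0, "wz": 0, "fingers": 0}
    - {"x": 0, "y": 0, "z": 0.3, "wx": 0, "wy": 0, "wz": 0, "fingers": 0}
    - {"x": 0, "y": 0, "z": 0, "wx": 0, "wy": 0, "wz": 0, "fingers": 0}
    - {"x": 0, "y": 0, "z": 0, "wx": 0, "wy": 0, "wz": 0, "fingers": 0}

```text
time_s: 12.7
ee_pos: [0.6316, -0.0295, 0.2211]
ee_rot: [-0.002, -0.068, 0.998, 0.001]
wrist_force: [0.9, 0.2, 0.5]
grip_width: -0.0002
gripper_force: 0.0
```

Run:
```python
from m import *
s=observe();im=viewer.read_camera("wrist");c=cam("wrist",s);np.save("w7.npy",im)
print(s["time_s"],s["ee_pos"],s["ee_rot"],s["wrist_force"],s["grip_width"])
print("red",blobs(im,(0,170,60),(3,255,255))[0])
print("cap",proj(c,[.6345,-.031,.2]),rel(s,[.6345,-.031,.2]))
h=cv2.cvtColor(im,cv2.COLOR_RGB2HSV);m=blobs(im,(0,170,60),(3,255,255))[1]
for r_ in range(200,330,6):
    x=np.where(m[r_,200:440])[0]; print(r_,(x.min()+200,x.max()+200) if len(x) else None,end=' ')
```

```text
12.7 [ 0.63156954 -0.02945694  0.22108407] [-1.75450603e-03 -6.79846939e-02  9.97684684e-01  5.23361719e-04] [0.91493783 0.2086703  0.51885365] -0.00019744019801313153
red [([280, 212, 76, 54, 2459], [316.1, 234.9])]
cap [314.03073547 247.90917846] [-2.8 -2.  21.1]
200 None 206 None 212 (np.int64(312), np.int64(322)) 218 (np.int64(294), np.int64(338)) 224 (np.int64(287), np.int64(346)) 230 (np.int64(284), np.int64(350)) 236 (np.int64(282), np.int64(353)) 242 (np.int64(280), np.int64(354)) 248 (np.int64(280), np.int64(355)) 254 (np.int64(281), np.int64(353)) 260 (np.int64(283), np.int64(351)) 266 None 272 None 278 None 284 None 290 None 296 None 302 None 308 None 314 None 320 None 326 None
```

Call:
move_arm:
  targets:
    - {"x": -0.04, "y": 0, "z": 0.16, "wx": 0, "wy": 0, "wz": 0, "fingers": 0}
    - {"x": 0, "y": 0, "z": 0.16, "wx": 0, "wy": 0, "wz": 0, "fingers": 0}
    - {"x": 0, "y": 0, "z": 0.04, "wx": 0, "wy": 0, "wz": 0, "fingers": 0}
    - {"x": 0, "y": 0, "z": 0, "wx": 0, "wy": 0, "wz": 0, "fingers": 0}
    - {"x": 0, "y": 0, "z": 0, "wx": 0, "wy": 0, "wz": 0, "fingers": 0}

```text
time_s: 13.25
ee_pos: [0.6344, -0.0294, 0.2049]
ee_rot: [0.0, -0.068, 0.998, -0.0]
wrist_force: [0.2, 0.2, -0.5]
grip_width: -0.0003
gripper_force: 0.0
```

Call:
move_arm:
  targets:
    - {"x": 0, "y": 0, "z": 0.06, "wx": 0, "wy": 0, "wz": 0, "fingers": 0}
    - {"x": 0, "y": 0, "z": 0.06, "wx": 0, "wy": 0, "wz": 0, "fingers": 0}
    - {"x": 0, "y": 0, "z": 0, "wx": 0, "wy": 0, "wz": 0, "fingers": 0}
    - {"x": 0, "y": 0, "z": 0, "wx": 0, "wy": 0, "wz": 0, "fingers": 0}

```text
time_s: 13.65
ee_pos: [0.6346, -0.0293, 0.1994]
ee_rot: [0.0, -0.068, 0.998, -0.0]
wrist_force: [-0.6, -0.0, 2.8]
grip_width: 0.0001
gripper_force: 1.6
```

Call:
move_arm:
  targets:
    - {"x": 0, "y": 0, "z": 0.06, "wx": 0, "wy": 0, "wz": 0, "fingers": 0}
    - {"x": 0, "y": 0, "z": 0.06, "wx": 0, "wy": 0, "wz": 0, "fingers": 0}
    - {"x": 0, "y": 0, "z": 0.06, "wx": 0, "wy": 0, "wz": 0, "fingers": 0}
    - {"x": 0, "y": 0, "z": 0.04, "wx": 0, "wy": 0, "wz": 0, "fingers": 0}
    - {"x": 0, "y": 0, "z": 0, "wx": 0, "wy": 0, "wz": 0, "fingers": 0}
    - {"x": 0, "y": 0, "z": 0, "wx": 0, "wy": 0, "wz": 0, "fingers": 0}

```text
time_s: 14.25
ee_pos: [0.6347, -0.0294, 0.1885]
ee_rot: [0.001, -0.068, 0.998, -0.0]
wrist_force: [-1.2, 1.1, 6.9]
grip_width: -0.0004
gripper_force: 3.8
```

Call:
move_arm:
  targets:
    - {"x": 0, "y": 0, "z": 0.04, "wx": 0, "wy": 0, "wz": 0, "fingers": 0}
    - {"x": 0, "y": 0, "z": 0.04, "wx": 0, "wy": 0, "wz": 0, "fingers": 0}
    - {"x": 0, "y": 0, "z": 0, "wx": 0, "wy": 0, "wz": 0, "fingers": 0}
    - {"x": 0, "y": 0, "z": 0, "wx": 0, "wy": 0, "wz": 0, "fingers": 0}
    - {"x": 0, "y": 0, "z": 0, "wx": 0, "wy": 0, "wz": 0, "fingers": 0}
    - {"x": 0, "y": 0, "z": 0, "wx": 0, "wy": 0, "wz": 0, "fingers": 0}
    - {"x": 0, "y": 0, "z": 0, "wx": 0, "wy": 0, "wz": 0, "fingers": 0}
    - {"x": 0, "y": 0, "z": 0, "wx": 0, "wy": 0, "wz": 0, "fingers": 0}

```text
time_s: 15.05
ee_pos: [0.6347, -0.0294, 0.185]
ee_rot: [0.001, -0.068, 0.998, -0.0]
wrist_force: [-1.8, 0.8, 9.3]
grip_width: -0.0002
gripper_force: 4.5
```

Run:
```python
from m import *
sc=viewer.read_camera("scene");tp=viewer.read_camera("top");cs=cam("scene");old=np.load("scene.npy")
for im in(old,sc): print("red",blobs(im,(0,170,80),(4,255,255),(300,190,350,240))[0])
print("expected px shift for 15 mm",proj(cs,[.6345,-.031,.185])-proj(cs,[.6345,-.031,.2]))
print("pin top",blobs(tp,(5,150,120),(16,255,255),(315,180,355,225))[0],"pin scene",blobs(sc,(5,150,100),(16,255,255),(285,190,310,225))[0])
s=observe();print(s["time_s"],s["ee_pos"],s["wrist_force"])
```

```text
red [([315, 200, 19, 17, 242], [324.5, 207.6])]
red [([316, 208, 18, 14, 139], [324.1, 215.0])]
expected px shift for 15 mm [0.02212505 5.12447408]
pin top [([335, 200, 6, 3, 16], [337.5, 200.9])] pin scene [([305, 205, 5, 13, 63], [307.1, 211.0])]
15.15 [ 0.6346856  -0.02934584  0.18492789] [-1.01585665  0.39273787  8.30926645]
```

Three readings agree on 15 mm of travel: the tool height (185 mm), the force (about 9 N) and the cap's lower edge, which moved 5 px in the scene view. I'm handing in while still holding the cap.

```bash
python3 -c "
from plant import r
print(r.finish_job())"
```

```text
the job is handed in; nothing more can be done
None
```

The orange lock pin is fully home in the fork and released, and I handed the job in at about 15 s with the red cap held about 15 mm down at roughly 9 N; no verdict came back.

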